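# Seat a keyed filter cube in its dock and bolt it down

## Robot

A 6-joint arm with a two-finger parallel gripper is mounted at the origin on a cart in front of the work surface, level with it; the furniture and walls round the work are solid. World frame = base frame: x ahead of the robot, y to its left, z up, the work surface at z = 0. Lengths are in mm, angles in rad, forces in N, time in s.
With the tool pointing down it reaches from about 350 to 775 mm from the base axis. Payload 7.3 kg.
Tool frame: the origin (TCP) lies at the very end of the fingers, on their centre line; the grasp point (between the pads) lies 19 mm behind it; z points along the fingers, y is the line along which they close (so a half turn about z gives the same grasp; the last joint's range is limited). The gripper opens to 92 mm and grips with 3 to 60 N. Pads are 19 mm wide; open, the fingers measure 130 mm over their backs; the gripper's body (75 mm by 190 mm) begins 47 mm behind the grasp point.
Start: joints at [-1.345, 0.342, 1.524, -0, 1.275, -0.146], TCP at [190.752, -489.141, 226.741] pointing down, gripper open.
Joint ranges: [-2.53, 2.53], [-0.77, 2.02], [0.04, 2.7], [-1, 4.14], [0.28, 2.66], [-3.11, 3.11]. Speed limits (rad/s): [2.57, 2.57, 3.14, 3.14, 3.14, 3.14].

## Interface

Orientations are given as [roll, pitch, yaw] about the fixed x, y, z axes, in that order (R = Rz(yaw) Ry(pitch) Rx(roll)).
In Python, from plant import bot gives the robot as it stands.
- The arm moves only by the tool apply_moves, never from a script. Its argument "motion" is text: rows parted by semicolons, each of 4 numbers parted by spaces: the shift along the tool's x, y, z in m, then the turn about the tool's z in degrees. A call has 1 to 8 rows; each row shifts and turns the commanded pose from where the row before left it, along the tool's axes as they then stand; what a row does not reach is not made up. A row lasts 1/8 s, in which the tool goes at most 62.5 mm and 10.7 degrees, less where a joint would pass 70% of its speed; a pose out of reach is approached as far as the arm can. A call with a gripper value outside its range is refused whole. "fingers" is the opening, from -1 (shut) to 1 (fully open), set as the call begins (left out, the last holds). The fingers move at their own pace and stop on an object; the grip force is fixed at half the most. Time passes only in rows, so rows that do not move let the fingers close. It gives the time, the measured TCP pose, the force, the opening and the grip force at its end, in the units of the state.
- bot.get_obs(): the state, without advancing time (a new reading comes with each control period).
- bot.capture(name): name is "side" or "top"; returns a dict with "img" (480x640x3 uint8, blue, green, red), "range_z" (480x640 float32, mm along the optical axis (not along the pixel's ray), 0 where there is no reading), "fx", "fy", "cx", "cy" (pixels), "D" ([k1, k2, p1, p2, k3] as OpenCV has them; the pictures are not rectified), "world_from_camera" (4x4, takes a point from camera to world coordinates). Camera axes: x right, y down, z forward; pixel columns grow to the right and rows downward; lengths in mm; the calibration is good to about 2 mm. A picture is of the moment at which its call begins.
- bot.close_job(): hands the job in; it is judged then, once.
Trained networks look in a picture, given as the dict that the camera call returned (one of the last four; its "shot" number tells which), for a name from the list of things; names that differ only in an ending like _2 or _b are one class to them, and where a whole thing is asked for, a point or a joint stands for the part that bears it (a point fixed in the world has none). Each returns a list of dicts, best first, with "p" (0 to 1); they miss things now and then, are a little off and sometimes report something else, mostly with a low value. They report only what shows in the picture. A call takes as long as a camera call. They do not tell look-alikes from the thing itself.
- bot.cut_out(picture, thing): "pixels" (480x640 bool, what is visible of it) and "point" ([column, row] in pixels, amid what is visible of it).
The state is a dict: "time": time; "joint_positions": joint angles; "dq": joint speeds; "tau": joint torques, N m; "tool_pos": TCP position; "tcp_rot": TCP orientation; "contact_force": force on the tool from outside, world axes, zero at the start; "moment": the same for the moment, N m; "grip_width": finger opening in mm; "finger_force": force on a finger pad.
Only numpy, scipy, OpenCV 4.12 (cv2) and the standard library are available. Lean on these libraries where they do the work, as an engineer would, in place of code of your own. Each camera call takes 0.05 s, during which the arm holds its last target. There are 200 camera calls.

## Task

Load the blue-windowed filter cube with the keyed brass foot into the grey dock, key towards the plate's red line: the pocket plate is not set quite true, so shuffle the foot gently about on it until key and foot drop in and the grey flange lies flat on the plate. Then let go and push the red-knobbed bolt all the way over the flange's tail. Do not lean hard on the dock with the cube, keep the bolt back until the cube is home, and leave the other things where they stand.

Things in the scene. Friction and masses are not known exactly. Their poses are not given: they have to be found in the camera images.
- filter_unit: Black filter cube with blue round window, fixed on a grey flange over a brass foot; 52 mm high, about 0.2 kg, loose, standing on its foot. Origin: centre of the foot's underside, z up, x to the key. Cube: z 17 to 52 mm, 39 mm in x (middle at x = +2 mm), 34 mm in y: grip its two flat y faces. Flange: z 12 to 17 mm, x -38 mm (tail) to +24 mm, y +-22 mm, red line at the key side.
- foot_key (a point): On the filter unit: middle of the outer face of the foot's key at its lower edge, 20.5 mm from the foot's centre along the unit's +x. The foot is 30 x 30 mm and 12 mm high; the key is 8 mm wide, stands 5.5 mm out of the foot's +x side and is as high as the foot. Corners are sharp.
- dock: Fixed dock, grey base 96 mm wide (y) and 8 mm thick, x -112 to +46 mm. Origin: underside, below the nominal pocket centre; z up, x from the bolt to the pocket's key side. With the filter unit seated, its flange lies on the pocket plate and its origin is 9 mm above this one (21 mm while it still stands on the plate). Bolt guide: x -104 to -56 mm, y +-20 mm, 37 mm high.
- pocket_nominal (a point): On the dock, 21 mm above its origin, level with the aluminium pocket plate's top (76 x 76 mm): where the pocket's centre should be. The plate is clamped untrue and cannot move: the true centre is up to 5 mm off in dock x and up to 5 mm off in dock y, turned up to 0.05 rad. No reading shows this; the foot finds it by feel, or a camera sees it roughly.
- plate_key_side (a point): On the dock, plate top, 31 mm towards +x from the nominal pocket centre, near the red line. The pocket is 32.4 mm square and 13 mm deep, with a key slot 10.4 mm wide reaching 6.2 mm further out on this side: 1.2 mm clear of foot and key at each side, sharp edges, so the foot drops in only when placed to about 1 mm and turned to about 0.05 rad.
- lock_bolt (a joint): Steel lock bolt, slides in the guide along the dock's +x, from 0 (drawn back, clear of the flange) to 0.028 m (over the flange's tail). Friction about 2 N, stays where left. It passes 2 mm above a seated flange and is blocked by one that is not seated.
- bolt_knob (a point): Top centre of the bolt's upright red knob, 13 mm across and 24 mm tall; moves with the bolt. With the bolt drawn back it lies 66 mm from the dock's origin towards -x and 58 mm above the dock's underside.
- magenta_cube: Bystander: black filter cube with magenta window and no foot, 34 x 39 x 35 mm; origin centre of its underside. Also in the way: the fixed white lamp supply box (83 mm high) on the worktop just beyond the dock, its front near world x = 0.60 m, y about -0.12 to 0.07 m; carry things to the dock on its near side or high over it.
- eyepiece: Bystander: black spare eyepiece, 50 mm across, 56 mm high; origin centre of its underside.
Things that resemble listed ones, but are neither listed nor needed, are in the scene too. What is shaped like the filter_unit but pink is not meant.

How it is judged (in metres and radians):
On the way:
1. the filter cube is fully home in the pocket, upright, with the bolt still drawn back (z of filter_unit in the frame of dock between 0.007 and 0.0105 m and horizontal distance between filter_unit and dock below 0.011 m and angle between filter_unit's own z axis and vertical below 0.05 rad and value of joint lock_bolt below 0.012 m), for 0.2 s.
At the end, for the whole second after the job is handed in: The filter cube rests in the pocket with its flange flat on the plate (origin 7 to 10.5 mm above the dock's origin and within 11 mm of its axis, tilt under 0.05 rad, x within 0.25 rad of the dock's), at rest, and the bolt is pushed at least 25 of its 28 mm over the tail (z of filter_unit in the frame of dock between 0.007 and 0.0105 m and horizontal distance between filter_unit and dock below 0.011 m and angle between filter_unit's own z axis and vertical below 0.05 rad and angle between the x axis of filter_unit and the x axis of dock, either way round below 0.25 rad and value of joint lock_bolt above 0.025 m and linear speed of filter_unit below 0.01 m/s); the robot touches nothing.
It fails at once if the filter cube is pressed on the dock with more than 40 N (contact force between filter_unit and dock above 40 N).
It fails at once if the magenta cube or the eyepiece is moved more than 20 mm (distance of any of magenta_cube, eyepiece from where it was at the start of the episode above 0.02 m).
It also fails if it takes over 72 s, if anything falls off the work surface, if the arm or the gripper's body presses on something with over 40 N, if the wrist force passes 120 N, or if a joint passes its speed limit or range.

## Working session

There is one attempt and no reset: what is moved stays moved. The work goes in short steps, Python scripts to look and compute and a tool call to move; the robot and the scene stay as the last step left them, time stands still between calls to the robot, and variables do not carry over. Pictures are saved under pics/ and viewed, at most 10 in all, crops included, and the job is handed in when it is done.

Besides the shell and the picture viewer there is one more tool, called after "Request:" in YAML: its name, and indented under it one key for each argument. apply_moves: Moves the arm, as the interface text tells. Its arguments: {"type":"object","properties":{"motion":{"type":"string"},"fingers":{"type":"number"}},"required":["motion"]}

```bash
ls; mkdir -p pics
cat > h.py <<'E'
import numpy as np, cv2
from plant import bot
def pts(c,mask=None):
    K=np.array([[c["fx"],0,c["cx"]],[0,c["fy"],c["cy"]],[0,0,1.]])
    z=c["range_z"]; m=z>0
    if mask is not None: m&=mask
    v,u=np.nonzero(m)
    n=cv2.undistortPoints(np.stack([u,v],1).astype(float).reshape(-1,1,2),K,np.array(c["D"],float)).reshape(-1,2)
    d=z[v,u]; P=np.c_[n*d[:,None],d]; T=np.array(c["world_from_camera"])
    return P@T[:3,:3].T+T[:3,3],u,v
def onplane(c,uv,h):
    K=np.array([[c["fx"],0,c["cx"]],[0,c["fy"],c["cy"]],[0,0,1.]])
    n=cv2.undistortPoints(np.array(uv,float).reshape(-1,1,2),K,np.array(c["D"],float)).reshape(-1,2)
    T=np.array(c["world_from_camera"]); d=np.c_[n,np.ones(len(n))]@T[:3,:3].T; o=T[:3,3]
    return o+d*((h-o[2])/d[:,2])[:,None]
E
python3 - <<'E'
from h import *
for n in("top","side"):
    c=bot.capture(n); cv2.imwrite(f"pics/{n}0.png",c["img"])
    print(n,np.round(c["world_from_camera"],3).tolist(),c["fx"])
    for t in("filter_unit","dock","lock_bolt","magenta_cube","eyepiece"):
        for r in bot.cut_out(c,t):
            if r["p"]<.2: continue
            P,u,v=pts(c,r["pixels"]); print(t,round(r["p"],2),np.round(r["point"]),np.round(np.median(P,0)),np.round(np.percentile(P,[2,98],0)).tolist())
print(bot.get_obs())
E
```

```text
pics
top [[0.022, -0.994, 0.103, 440.291], [-1.0, -0.02, 0.023, -177.999], [-0.021, -0.103, -0.994, 1057.675], [0.0, 0.0, 0.0, 1.0]] 604.4358503676098
filter_unit 0.65 [429. 195.] [ 624. -339.   43.] [[599.0, -369.0, 15.0], [649.0, -311.0, 56.0]]
filter_unit 0.64 [446. 260.] [ 511. -369.   36.] [[482.0, -402.0, 14.0], [540.0, -345.0, 56.0]]
dock 0.62 [204. 282.] [464.  39.  13.] [[389.0, -9.0, 5.0], [540.0, 93.0, 40.0]]
lock_bolt 0.92 [194. 309.] [424.  49.  36.] [[401.0, 39.0, 31.0], [447.0, 62.0, 60.0]]
magenta_cube 0.73 [368. 211.] [ 594. -241.   35.] [[578.0, -258.0, 14.0], [613.0, -223.0, 39.0]]
eyepiece 0.67 [356. 292.] [ 449. -215.   53.] [[428.0, -235.0, 47.0], [471.0, -194.0, 59.0]]
side [[-0.547, 0.753, -0.365, 852.578], [0.837, 0.486, -0.252, 50.914], [-0.012, -0.443, -0.896, 820.061], [0.0, 0.0, 0.0, 1.0]] 485.77599027855183
filter_unit 0.85 [200. 238.] [ 632. -340.   32.] [[598.0, -371.0, 0.0], [658.0, -312.0, 54.0]]
filter_unit 0.58 [257. 252.] [ 603. -241.   33.] [[583.0, -261.0, 5.0], [616.0, -224.0, 37.0]]
filter_unit 0.57 [227. 186.] [ 526. -363.   43.] [[482.0, -38
[... 589 characters left out ...]
 'joint_positions': array([-1.34501055e+00,  3.42008608e-01,  1.52410701e+00,  2.17782418e-05,
        1.27539982e+00, -1.46007562e-01]), 'dq': array([ 6.42065686e-04,  7.40752169e-04, -1.21993333e-03,  7.66228605e-04,
        1.29194527e-03, -7.33898974e-05]), 'tau': array([ 6.23398319e-04, -4.30929029e+01, -2.44398952e+01,  7.18630920e-02,
        4.84758918e-02, -1.78045576e-05]), 'tool_pos': array([ 190.7526471 , -489.13799917,  226.73358499]), 'tcp_rot': array([ 3.14151323e+00, -9.37948784e-06,  3.71786999e-01]), 'contact_force': array([-0.19613245, -0.44986665,  0.7402333 ]), 'moment': array([-0.00387473,  0.01903757,  0.01828079]), 'finger_force': 0.0, 'grip_width': 91.48799197954719}
```

View pics/top0.png

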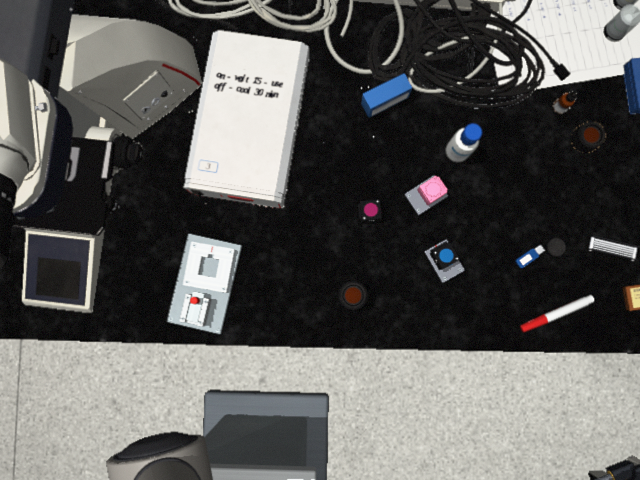

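View pics/side0.png

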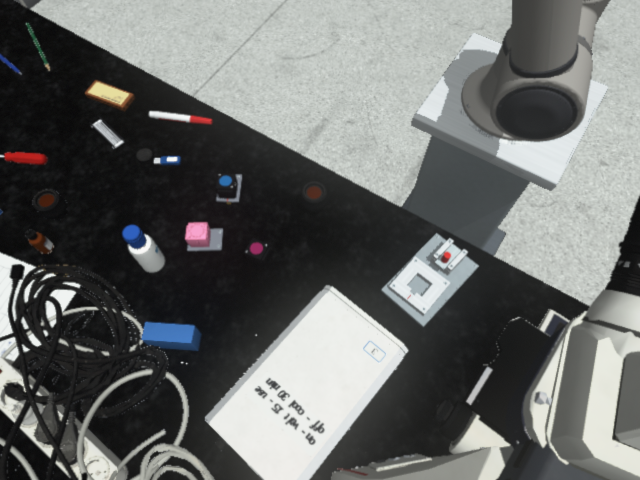

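The top view shows the blue-windowed unit at about (446,260) with its tail to the lower right. The dock is at (204,282), with its pocket at (208,264) and the red knob at (194,299). The pink look-alike is at (431,190).

Run:
```python
from h import *
c=bot.capture("top"); s=bot.capture("side")
def crop(i,x,y,r,k): return cv2.resize(i[y-r:y+r,x-r:x+r],(k,k),interpolation=cv2.INTER_CUBIC)
cv2.imwrite("pics/c1.png",np.hstack([crop(c["img"],446,261,25,400),crop(c["img"],204,284,50,400)]))
cv2.imwrite("pics/c2.png",np.hstack([crop(s["img"],228,188,25,400),crop(s["img"],429,279,50,400)]))
np.save("top.npy",c,allow_pickle=True)
P,u,v=pts(c)
def rect(m,n):
    r=cv2.minAreaRect(P[m][:,:2].astype(np.float32)); print(n,m.sum(),np.round(r[0],1),np.round(r[1],1),round(r[2],2),"z",np.round(np.median(P[m][:,2]),1))
U=(abs(P[:,0]-511)<45)&(abs(P[:,1]+372)<45)
rect(U&(P[:,2]>44),"cubetop"); rect(U&(P[:,2]>12)&(P[:,2]<60),"flange"); 
D=(abs(P[:,0]-465)<95)&(abs(P[:,1]-41)<65)
rect(D&(P[:,2]>4.5),"base"); rect(D&(P[:,2]>16)&(P[:,2]<26)&(P[:,0]>450),"plate")
rect(D&(P[:,2]>50),"knob"); rect(D&(P[:,2]>29),"guide")
```

```text
cubetop 470 [ 520.1 -368.1] [38.3 35.1] 31.72 z 52.2
flange 967 [ 512.3 -373. ] [62.3 45.3] 31.06 z 41.7
base 5022 [465.1  40.7] [188.8 128.3] 0.34 z 12.3
plate 1534 [493.1  34.2] [78.1 76.3] 81.27 z 22.1
knob 44 [435.3  47.5] [10.  10.3] 1.16 z 58.5
guide 694 [421.9  50.8] [40.8 54.4] 80.06 z 37.0
```

View pics/c1.png

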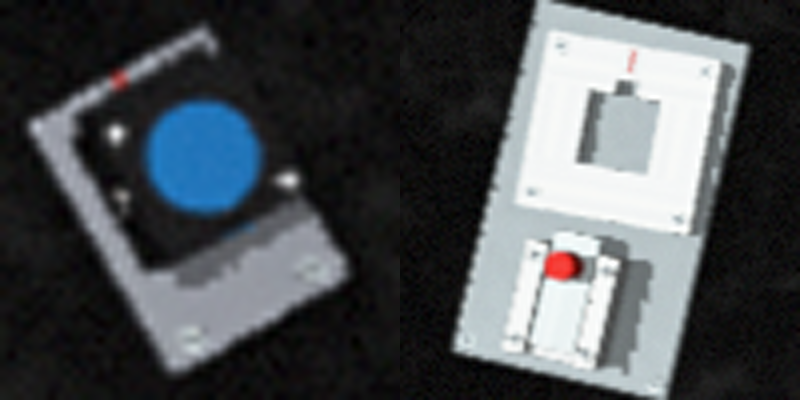

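View pics/c2.png

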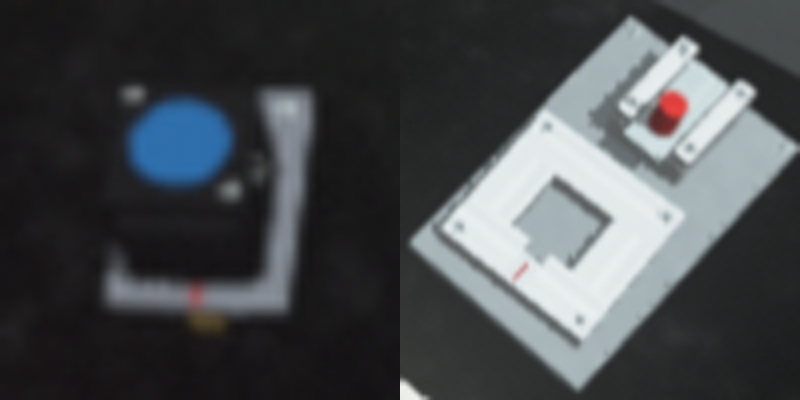

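The upper pictures show the unit's key side (red line) facing up-left, so its yaw is about +31°. The dock's red line and key slot are at the top, so its yaw is about -9 to -10°. I'll fit the pocket outline on the plate plane in both views.

```bash
cat > fit.py <<'E'
from h import *
from scipy.optimize import differential_evolution as DE
def rectify(c,x0,y0,h,half=45,res=.25):
    n=int(2*half/res); g=(np.arange(n)+.5)*res-half
    X,Y=np.meshgrid(x0+g,y0+g,indexing="ij"); W=np.stack([X,Y,np.full_like(X,h)],-1).reshape(-1,3)
    T=np.linalg.inv(c["world_from_camera"]); rv,_=cv2.Rodrigues(T[:3,:3])
    K=np.array([[c["fx"],0,c["cx"]],[0,c["fy"],c["cy"]],[0,0,1.]])
    p,_=cv2.projectPoints(W,rv,T[:3,3],K,np.array(c["D"],float)); p=p.reshape(n,n,2).astype(np.float32)
    return cv2.remap(cv2.cvtColor(c["img"],cv2.COLOR_BGR2GRAY),p[...,0],p[...,1],cv2.INTER_LINEAR).astype(float),g
def pocket(c,x0=497.,y0=35.,h=21.):
    I,g=rectify(c,x0,y0,h); I=np.clip(I,0,240); X,Y=np.meshgrid(g,g,indexing="ij")
    def f(q):
        cs,sn=np.cos(q[2]),np.sin(q[2]); a=(X-q[0])*cs+(Y-q[1])*sn; b=-(X-q[0])*sn+(Y-q[1])*cs
        sd=lambda ax,hx,hy:np.maximum(abs(a-ax)-hx,abs(b)-hy)
        d=np.minimum(sd(0,16.2,16.2),sd(19,3.4,5.2))
        return I[(d<0)&(d>-2.5)].mean()-I[(d>0)&(d<3)].mean()
    r=DE(f,[(-12,12),(-12,12),(-.3,.0)],seed=1,popsize=12,maxiter=60,tol=1e-6)
    return np.r_[x0+r.x[0],y0+r.x[1],r.x[2]],r.fun
E
python3 - <<'E'
from fit import *
for n in("top","side"):
    c=bot.capture(n)
    for h in(21.,): print(n,*pocket(c,h=h))
    P,u,v=pts(c)
    I=c["img"].max(2)[v,u]
    for nm,lo,hi,zt in(("plate",17,25,21),("guide",33,41,37),("base",3,41,8),("cube",46,57,52)):
        if nm=="cube": m=(abs(P[:,0]-519)<35)&(abs(P[:,1]+368)<35)
        else: m=(abs(P[:,0]-465)<90)&(abs(P[:,1]-41)<65)
        m&=(P[:,2]>lo)&(P[:,2]<hi)&((I>110)|(nm=="cube")); M=np.zeros((480,640),np.uint8); M[v[m],u[m]]=255
        M=cv2.morphologyEx(M,cv2.MORPH_OPEN,np.ones((3,3)));k,L,S,_=cv2.connectedComponentsWithStats(M); L=L==1+S[1:,4].argmax()
        m&=L[v,u]; r=cv2.minAreaRect(P[m][:,:2].astype(np.float32)); print(nm,m.sum(),np.round(r[0],1),np.round(r[1],1),round(r[2],1),np.median(P[m][:,2]))
E
```

```text
top [ 4.93294159e+02  3.34380261e+01 -1.41944158e-01] -61.45021370778156
plate 1275 [492.8  33.9] [77.4 76.4] 82.0 22.073983295864537
guide 346 [417.3  52.1] [39.4 44. ] 81.0 36.662087186592885
base 4584 [465.   43.2] [ 97.1 158.2] 78.4 12.835388635259847
cube 429 [ 520.1 -368.4] [37.  34.6] 30.2 52.3317247566406
side [ 4.95224296e+02  3.09882246e+01 -1.56601475e-01] -56.113146449650515
plate 1420 [495.   30.8] [76.7 78.4] 81.3 20.131307710715987
guide 125 [419.3  33.8] [ 8.8 46.8] 78.6 36.66954727440714
base 4225 [467.   40.6] [ 96.3 159.6] 78.4 10.383190472737965
cube 294 [ 520.4 -370.6] [36.7 34. ] 30.2 51.35248580060693
```

Request:
apply_moves:
  motion: "0.045 0.001 0.012 0; 0.050 0.001 0.015 0; 0.050 0.001 0.015 -2; 0.050 0.002 0.015 -2; 0.050 0.004 0.015 -2; 0.050 0.006 0.015 -2; 0.050 0.008 0.015 -1.7; 0 0 0 0"
  fingers: 1

```text
time: 1.8
tool_pos: [517.5, -366.0, 122.8]
tcp_rot: [-3.139, 0.0, 0.546]
contact_force: [0.1, 0.2, -0.5]
grip_width: 91.8
finger_force: 0.0
```

```bash
cat > go.py <<'E'
import sys
from h import *
# usage: go.py x y z yawdeg -> remaining tool-frame shift
o=bot.get_obs(); p=np.array(o["tool_pos"]); r=o["tcp_rot"]; t=np.array([float(a) for a in sys.argv[1:5]])
y=r[2]; d=t[:3]-p; c,s=np.cos(y),np.sin(y)
print("t",round(o["time"],2),"pos",np.round(p,2),"rpy",np.round(r,4),"F",np.round(o["contact_force"],1),"M",np.round(o["moment"],2),"w",round(o["grip_width"],1))
print("tool shift mm",np.round([c*d[0]+s*d[1],s*d[0]-c*d[1],-d[2]],2),"turn",round(np.degrees(y)-t[3],2))
E
python3 go.py 520.2 -369.6 21 31
```

```text
t 1.8 pos [ 517.47 -366.05  122.79] rpy [-3.1393e+00  1.0000e-04  5.4550e-01] F [ 0.1  0.2 -0.5] M [ 0.04  0.01 -0.  ] w 91.8
tool shift mm [  0.49   4.45 101.79] turn 0.26
```

Request:
apply_moves:
  motion: "0.0005 0.0045 0.035 0.3; 0 0 0.035 0; 0 0 0.022 0; 0 0 0.010 0; 0 0 0 0; 0 0 0 0"

```text
time: 2.55
tool_pos: [518.4, -372.8, 24.0]
tcp_rot: [3.139, -0.001, 0.536]
contact_force: [0.1, -0.9, 1.1]
grip_width: 91.9
finger_force: 0.0
```

```bash
python3 go.py 520.2 -369.6 21 31
```

```text
t 2.55 pos [ 518.41 -372.81   24.04] rpy [ 3.1395e+00 -6.0000e-04  5.3560e-01] F [ 0.1 -0.9  1.1] M [-0.04 -0.01 -0.05] w 91.9
tool shift mm [ 3.17 -1.85  3.04] turn -0.31
```

Request:
apply_moves:
  motion: "0 0 0 0; 0 0 0 0; 0 0 0 0; 0 0 0 0"

```text
time: 3.05
tool_pos: [518.0, -372.1, 22.8]
tcp_rot: [3.141, -0.0, 0.536]
contact_force: [0.1, -0.3, 0.2]
grip_width: 91.7
finger_force: 0.0
```

```bash
python3 go.py 520.2 -369.6 21 31
```

```text
t 3.05 pos [ 518.03 -372.07   22.8 ] rpy [ 3.1414 -0.      0.5359] F [ 0.1 -0.3  0.2] M [-0.02 -0.03 -0.03] w 91.7
tool shift mm [ 3.13 -1.02  1.8 ] turn -0.29
```

Request:
apply_moves:
  motion: "0.003 -0.001 0.001 -0.3; 0 0 0.0005 0; 0 0 0 0; 0 0 0 0"

```text
time: 3.55
tool_pos: [520.1, -369.7, 21.2]
tcp_rot: [3.142, 0.0, 0.541]
contact_force: [-0.3, 0.1, 0.2]
grip_width: 91.5
finger_force: 0.0
```

```bash
python3 go.py 520.2 -369.6 21 31
```

```text
t 3.55 pos [ 520.07 -369.7    21.2 ] rpy [3.1416e+00 1.0000e-04 5.4110e-01] F [-0.3  0.1  0.2] M [-0.  0.  0.] w 91.5
tool shift mm [ 0.16 -0.01  0.2 ] turn 0.0
```

Request:
apply_moves:
  motion: "0 0 0 0; 0 0 0 0; 0 0 0 0; 0 0 0 0; 0 0 0 0; 0 0 0 0; 0 0 0 0; 0 0 0 0"
  fingers: -1

```text
time: 4.55
tool_pos: [520.0, -369.7, 21.2]
tcp_rot: [-3.142, 0.0, 0.541]
contact_force: [-0.5, 0.5, 0.6]
grip_width: 33.6
finger_force: 30.0
```

Request:
apply_moves:
  motion: "0 0 -0.005 0; 0 0 -0.02 0; 0 0 -0.04 0; 0 0 -0.035 0; 0 0 0 0; 0 0 0 0"

```text
time: 5.3
tool_pos: [519.4, -369.1, 119.9]
tcp_rot: [-3.14, 0.001, 0.541]
contact_force: [-0.3, 0.1, -2.5]
grip_width: 33.7
finger_force: 30.0
```

```bash
python3 go.py 496.3 31.9 120 -8.5
python3 - <<'E'
from h import *
for n in("top","side"):
    c=bot.capture(n); P,u,v=pts(c); I=c["img"].astype(int)[v,u]
    near=(np.hypot(P[:,0]-520,P[:,1]+370)<60)
    f=near&(P[:,2]>100)&(P[:,2]<125)
    print(n,f.sum(),np.round(np.median(P[f],0),1), "min z",np.round(np.percentile(P[near&(P[:,2]>60)][:,2],1),1))
s=c["img"]; T=np.linalg.inv(c["world_from_camera"]); 
q=T[:3,:3]@np.array([520,-370,120])+T[:3,3]; x,y=int(c["fx"]*q[0]/q[2]+c["cx"]),int(c["fy"]*q[1]/q[2]+c["cy"]); print(x,y)
x0,y0=max(x-45,0),max(y-35,0)
cv2.imwrite("pics/g.png",cv2.resize(s[y0:y0+75,x0:x0+100],(800,600),interpolation=cv2.INTER_CUBIC))
E
```

```text
t 5.3 pos [ 519.42 -369.11  119.9 ] rpy [-3.1396e+00  6.0000e-04  5.4110e-01] F [-0.3  0.1 -2.5] M [ 0.    0.01 -0.02] w 33.7
tool shift mm [ 1.8673e+02 -3.5563e+02 -1.0000e-01] turn 39.5
top 0 [nan nan nan] min z 229.3
side 193 [ 536.7 -358.1  115.3] min z 114.4
219 158
  return _methods._mean(a, axis=axis, dtype=dtype,
  ret = um.true_divide(
```

View pics/g.png

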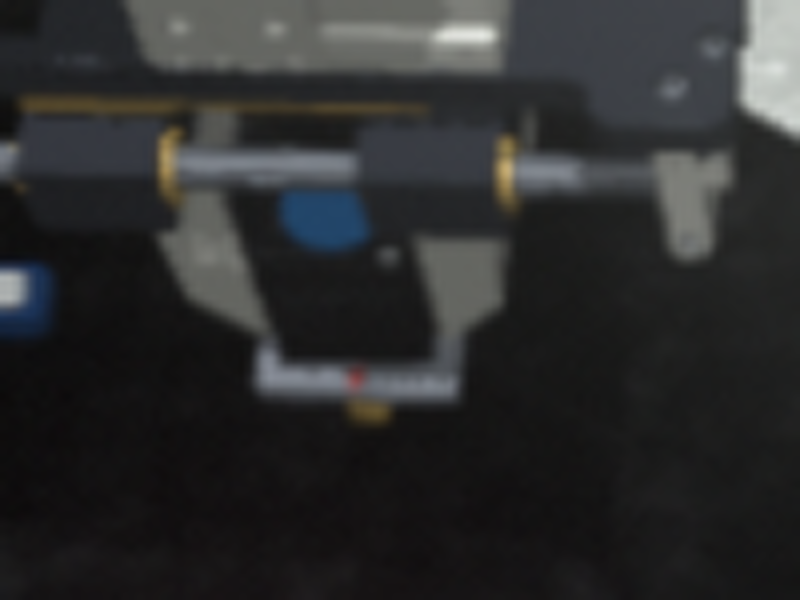

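The unit is held squarely: its brass key is at about (368,410), below the red line, with no tilt. Now I'll carry it to the dock on the near side of the lamp supply box.

Request:
apply_moves:
  motion: "0.012 -0.022 0 0; 0.0255 -0.0485 0 0; 0.0255 -0.0485 0 0; 0.0255 -0.0485 0 0; 0.0255 -0.0485 0 0; 0.0255 -0.0485 0 0; 0.0255 -0.0485 0 0; 0.0215 -0.0425 0 0"

```text
time: 6.4
tool_pos: [495.8, 33.1, 120.1]
tcp_rot: [-3.14, 0.002, 0.541]
contact_force: [1.5, -0.3, -2.8]
grip_width: 33.9
finger_force: 30.0
```

Request:
apply_moves:
  motion: "0 0 0 7; 0 0 0 9; 0 0 0 9; 0 0 0 9; 0 0 0 5.5; 0 0 0 0; 0 0 0 0; 0 0 0 0"

```text
time: 7.4
tool_pos: [496.7, 31.1, 120.9]
tcp_rot: [3.141, 0.0, -0.147]
contact_force: [-0.4, 0.0, -1.9]
grip_width: 33.9
finger_force: 30.0
```

```bash
python3 go.py 496.3 31.9 60 -8.5
```

```text
t 7.4 pos [496.7   31.1  120.95] rpy [ 3.1415e+00  5.0000e-04 -1.4730e-01] F [-0.4  0.  -1.9] M [ 0.07 -0.01  0.01] w 33.9
tool shift mm [-0.52 -0.73 60.95] turn 0.06
```

Request:
apply_moves:
  motion: "0 -0.001 0.02 0; 0 0 0.03 0; 0 0 0.018 0; 0 0 0.004 0; 0 0 0.001 0; 0 0 0 0; 0 0 0 0; 0 0 0 0"

```text
time: 8.4
tool_pos: [497.2, 32.1, 48.6]
tcp_rot: [3.142, -0.001, -0.148]
contact_force: [-0.4, -0.1, -1.8]
grip_width: 33.6
finger_force: 30.0
```

```bash
python3 go.py 496.3 31.9 42.2 -8.5
```

```text
t 8.4 pos [497.2   32.05  48.6 ] rpy [ 3.1415e+00 -8.0000e-04 -1.4830e-01] F [-0.4 -0.1 -1.8] M [ 0.07 -0.03  0.04] w 33.6
tool shift mm [-0.86  0.28  6.4 ] turn 0.01
```

Request:
apply_moves:
  motion: "-0.001 0 0.003 0; 0 0 0.002 0; 0 0 0 0; 0 0 0 0"

```text
time: 8.9
tool_pos: [496.0, 32.2, 43.2]
tcp_rot: [3.142, 0.0, -0.148]
contact_force: [0.6, -0.1, -2.1]
grip_width: 33.8
finger_force: 30.0
```

Request:
apply_moves:
  motion: "0 0 0.001 0; 0 0 0 0; 0 0 0.001 0; 0 0 0 0; 0 0 0 0"

```text
time: 9.52
tool_pos: [496.0, 32.2, 41.2]
tcp_rot: [3.142, 0.0, -0.148]
contact_force: [0.5, 0.3, -3.1]
grip_width: 34.0
finger_force: 30.0
```

Request:
apply_moves:
  motion: "0 0 0.001 0; 0 0 0 0; 0 0 0.0005 0; 0 0 0 0; 0 0 0 0"

```text
time: 10.15
tool_pos: [496.0, 32.2, 39.7]
tcp_rot: [3.142, -0.0, -0.148]
contact_force: [0.1, -0.4, -2.3]
grip_width: 33.8
finger_force: 30.0
```

```bash
python3 go.py 496.3 31.9 42.2 -8.5
```

```text
t 10.15 pos [496.01  32.21  39.7 ] rpy [ 3.1415e+00 -1.0000e-04 -1.4830e-01] F [ 0.1 -0.4 -2.3] M [0.02 0.02 0.04] w 33.8
tool shift mm [ 0.33  0.27 -2.5 ] turn 0.0
```

The foot is already 2.5 mm below the plate top with no contact force, so it is entering the pocket. I'll go on gently.

Request:
apply_moves:
  motion: "0 0 0.001 0; 0 0 0.001 0; 0 0 0.001 0; 0 0 0.001 0; 0 0 0 0; 0 0 0 0"

```text
time: 10.9
tool_pos: [496.0, 32.2, 35.7]
tcp_rot: [3.142, 0.0, -0.148]
contact_force: [0.9, -0.1, -2.0]
grip_width: 33.7
finger_force: 30.0
```

```bash
python3 go.py 496.3 31.9 30.2 -8.5
```

```text
t 10.9 pos [495.99  32.23  35.68] rpy [ 3.1415  0.     -0.1483] F [ 0.9 -0.1 -2. ] M [0.06 0.05 0.01] w 33.7
tool shift mm [0.35 0.28 5.48] turn 0.0
```

Request:
apply_moves:
  motion: "0 0 0.001 0; 0 0 0.001 0; 0 0 0.001 0; 0 0 0.001 0; 0 0 0 0; 0 0 0.0005 0; 0 0 0 0; 0 0 0 0"

```text
time: 11.9
tool_pos: [496.0, 32.2, 31.2]
tcp_rot: [3.141, -0.0, -0.148]
contact_force: [0.2, 0.2, -2.6]
grip_width: 34.0
finger_force: 30.0
```

Request:
apply_moves:
  motion: "0 0 0.0005 0; 0 0 0 0; 0 0 0.0005 0; 0 0 0 0; 0 0 0 0"

```text
time: 12.52
tool_pos: [496.0, 32.2, 30.2]
tcp_rot: [3.141, 0.0, -0.148]
contact_force: [-0.5, -0.5, -2.5]
grip_width: 33.6
finger_force: 30.0
```

```bash
python3 go.py 496.3 31.9 30.2 -8.5
```

```text
t 12.53 pos [495.98  32.22  30.19] rpy [ 3.1415  0.     -0.1483] F [-0.5 -0.5 -2.5] M [ 0.05  0.04 -0.01] w 33.6
tool shift mm [ 0.36  0.27 -0.01] turn 0.0
```

Request:
apply_moves:
  motion: "0 0 0.0004 0; 0 0 0 0; 0 0 0 0"

```text
time: 12.9
tool_pos: [496.0, 32.2, 30.1]
tcp_rot: [3.141, -0.0, -0.148]
contact_force: [-1.7, -1.0, 4.6]
grip_width: 33.7
finger_force: 30.0
```

Request:
apply_moves:
  motion: "0 0 0 0; 0 0 0 0; 0 0 0 0; 0 0 0 0; 0 0 0 0; 0 0 0 0"
  fingers: 1

```text
time: 13.65
tool_pos: [496.0, 32.2, 29.8]
tcp_rot: [3.142, -0.0, -0.148]
contact_force: [0.6, 0.1, -0.3]
grip_width: 88.6
finger_force: 0.0
```

Run:
```python
from h import *
c=bot.capture("side"); P,u,v=pts(c)
near=(np.hypot(P[:,0]-496,P[:,1]-32)<45)
for lo,hi in((20,32),(50,70)):
    m=near&(P[:,2]>lo)&(P[:,2]<hi); print(m.sum(),np.round(np.median(P[m],0),1))
s=c["img"]; cv2.imwrite("pics/d.png",cv2.resize(s[240:330,370:490],(800,600),interpolation=cv2.INTER_CUBIC))
```

```text
496 [515.9  32.9  21.6]
218 [511.   30.7  58.3]
```

View pics/d.png

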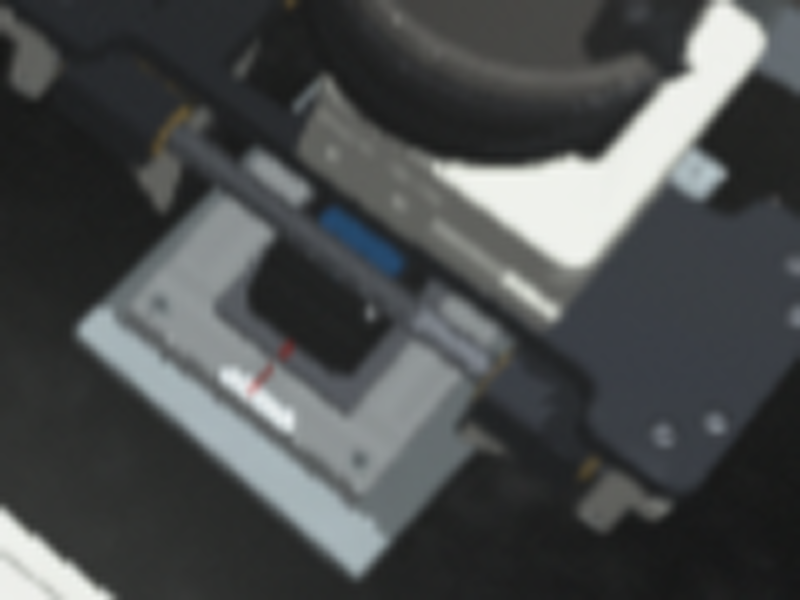

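The flange lies on the plate around the cube (red line at about (288,350)), and contact came at the expected seated height. I'll lift off and shut the fingers.

Request:
apply_moves:
  motion: "0 0 -0.004 0; 0 0 -0.016 0; 0 0 -0.03 0; 0 0 -0.03 0; 0 0 0 0; 0 0 0 0"

```text
time: 14.45
tool_pos: [495.5, 32.3, 109.4]
tcp_rot: [3.141, 0.001, -0.148]
contact_force: [-0.5, -0.5, 0.3]
grip_width: 91.9
finger_force: 0.0
```

```bash
python3 go.py 405.6 53.5 110 -11.6
```

```text
t 14.45 pos [495.55  32.25 109.39] rpy [ 3.1414e+00  7.0000e-04 -1.4830e-01] F [-0.5 -0.5  0.3] M [ 0.01  0.   -0.02] w 91.9
tool shift mm [-92.1   -7.73  -0.61] turn 3.1
```

Request:
apply_moves:
  motion: "-0.012 -0.001 0 0; -0.030 -0.003 0 0; -0.030 -0.003 0 0; -0.020 -0.001 0 0; 0 0 0 3.1; 0 0 0 0; 0 0 0 0; 0 0 0 0"
  fingers: -1

```text
time: 15.45
tool_pos: [406.1, 53.7, 109.6]
tcp_rot: [3.141, 0.0, -0.202]
contact_force: [-0.7, -0.3, 0.4]
grip_width: 16.3
finger_force: 0.0
```

```bash
python3 go.py 405.6 53.5 43 -11.6
python3 - <<'E'
from h import *
for n in("top","side"):
    c=bot.capture(n); P,u,v=pts(c); I=c["img"][v,u].astype(int)
    near=(np.hypot(P[:,0]-496,P[:,1]-32)<50)
    for nm,m in(("cubetop",near&(P[:,2]>55)&(P[:,2]<70)),("knob",(P[:,0]>400)&(P[:,0]<470)&(abs(P[:,1]-47)<40)&(P[:,2]>50)&(P[:,2]<66)&(I[:,2]>I[:,1]+60))):
        if m.sum()>4:
            r=cv2.minAreaRect(P[m][:,:2].astype(np.float32)); Q=P[m]; A=np.linalg.lstsq(np.c_[Q[:,:2]-Q[:,:2].mean(0),np.ones(len(Q))],Q[:,2],rcond=None)[0]
            print(n,nm,m.sum(),np.round(r[0],1),np.round(r[1],1),round(r[2],1),"plane",np.round(A,3))
E
```

```text
t 15.45 pos [406.06  53.71 109.56] rpy [ 3.1414e+00  5.0000e-04 -2.0190e-01] F [-0.7 -0.3  0.4] M [ 0.14  0.   -0.  ] w 16.3
tool shift mm [-0.41  0.3  66.56] turn 0.03
top cubetop 459 [496.2  33.6] [34.8 38.1] 81.4 plane [-3.2000e-02  3.5000e-02  6.1062e+01]
top knob 21 [438.2  47.2] [9.3 4.6] 77.0 plane [-0.824  0.539 58.997]
side cubetop 400 [499.2  31.6] [33.6 37.6] 81.6 plane [-3.3000e-02  1.1000e-02  5.9066e+01]
side knob 42 [438.9  46.6] [10.5 11.8] 61.2 plane [-0.203 -0.294 56.574]
```

Cube top measures 60 mm (61 and 59 mm) above the work surface, so it is seated. Next I'll go down behind the knob.

Request:
apply_moves:
  motion: "0 0 0.015 0; 0 0 0.025 0; 0 0 0.02 0; 0 0 0.006 0; 0 0 0 0; 0 0 0 0"

```text
time: 16.3
tool_pos: [406.7, 53.7, 44.4]
tcp_rot: [-3.141, -0.001, -0.202]
contact_force: [-0.1, 0.2, 0.1]
grip_width: 0.7
finger_force: 0.0
```

Request:
apply_moves:
  motion: "0.004 0 0 0; 0.005 0 0 0; 0.004 0 0 0; 0.004 0 0 0; 0.004 0 0 0; 0 0 0 0"

```text
time: 17.05
tool_pos: [427.1, 49.4, 43.8]
tcp_rot: [3.142, -0.0, -0.202]
contact_force: [1.3, -0.1, 0.2]
grip_width: 0.5
finger_force: 0.2
```

Request:
apply_moves:
  motion: "0.004 0 0 0; 0.004 0 0 0; 0.004 0 0 0; 0.004 0 0 0; 0 0 0 0"

```text
time: 17.68
tool_pos: [443.1, 46.2, 43.8]
tcp_rot: [-3.142, -0.001, -0.203]
contact_force: [-0.0, -0.1, -0.4]
grip_width: 0.5
finger_force: 0.1
```

Request:
apply_moves:
  motion: "0.003 0 0 0; 0 0 0 0; 0 0 0 0"

```text
time: 18.05
tool_pos: [443.8, 45.9, 43.6]
tcp_rot: [3.141, 0.003, -0.202]
contact_force: [-6.1, 0.4, 4.3]
grip_width: 0.5
finger_force: 2.9
```

Request:
apply_moves:
  motion: "0.002 0 0 0; 0 0 0 0; 0 0 0 0"

```text
time: 18.42
tool_pos: [444.0, 45.9, 43.4]
tcp_rot: [3.141, 0.007, -0.202]
contact_force: [-10.0, 2.6, 7.4]
grip_width: 0.5
finger_force: 5.5
```

The push has met a stop. I'll back off and look where the knob stands.

Request:
apply_moves:
  motion: "-0.008 0 0 0; -0.004 0 -0.004 0; 0 0 -0.03 0; 0 0 -0.03 0; -0.02 0 -0.01 0; 0 0 0 0; 0 0 0 0"

```text
time: 19.3
tool_pos: [416.6, 51.6, 117.7]
tcp_rot: [-3.142, -0.001, -0.202]
contact_force: [0.1, -0.4, -0.4]
grip_width: 0.6
finger_force: 0.0
```

```bash
python3 go.py 405.6 53.5 43 -11.6
python3 - <<'E'
from h import *
for n in("top","side"):
    c=bot.capture(n); P,u,v=pts(c); I=c["img"][v,u].astype(int)
    m=(P[:,0]>400)&(P[:,0]<490)&(abs(P[:,1]-47)<40)&(P[:,2]>50)&(P[:,2]<66)&(I[:,2]>I[:,1]+60)
    r=cv2.minAreaRect(P[m][:,:2].astype(np.float32)); print(n,m.sum(),np.round(r[0],1),np.round(r[1],1),np.median(P[m],0))
    near=(np.hypot(P[:,0]-496,P[:,1]-32)<50)&(P[:,2]>57)&(P[:,2]<70)&(I[:,2]<I[:,1]+60);print(np.median(P[near],0))
E
python3 - <<'E'
from h import *
c=bot.capture("side");cv2.imwrite("pics/e.png",cv2.resize(c["img"][235:325,370:490],(800,600),interpolation=cv2.INTER_CUBIC))
E
```

```text
t 19.3 pos [416.64  51.61 117.72] rpy [-3.1416e+00 -1.0000e-03 -2.0250e-01] F [ 0.1 -0.4 -0.4] M [ 0.03  0.04 -0.01] w 0.6
tool shift mm [-11.19   0.36  74.72] turn 0.0
top 50 [460.2  43.4] [10.1 12.9] [460.17304453  42.86738265  58.52857095]
[494.8258373   33.35902961  61.39396622]
side 44 [463.6  42.2] [11.9 11.2] [464.0347534   42.42015418  57.00458368]
[498.62671451  31.78635814  59.49467731]
```

View pics/e.png

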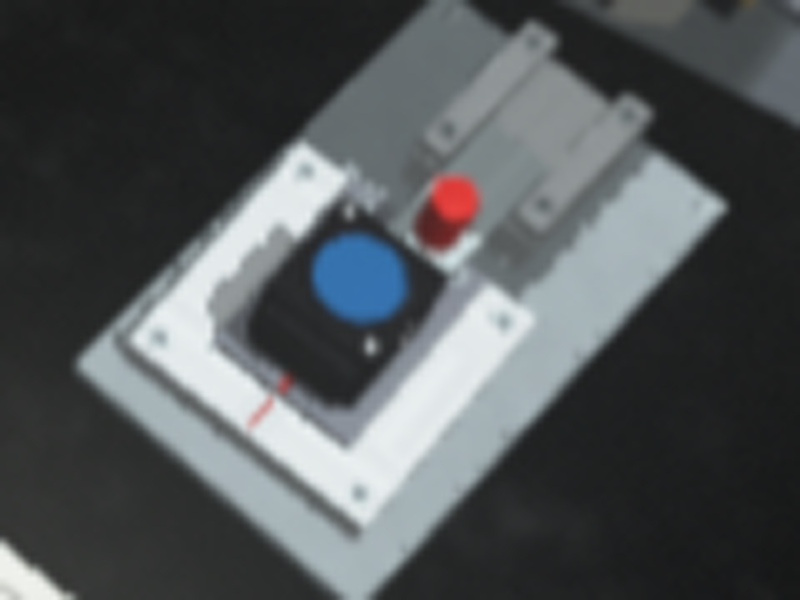

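The side view shows the bolt over the tail and the red knob at (455,200), close to the cube. Dock-relative travel reads 28–29 mm, but travel from the start reads only 25 mm. I'll push once more, a little more firmly, to be sure it's at its stop.

Request:
apply_moves:
  motion: "0 0 0.025 0; 0 0 0.03 0; 0 0 0.014 0; 0 0 0.005 0; 0.008 0 0 0; 0.008 0 0 0; 0.008 0 0 0; 0 0 0 0"

```text
time: 20.45
tool_pos: [440.5, 46.7, 44.1]
tcp_rot: [-3.141, -0.001, -0.203]
contact_force: [0.9, 1.5, 0.4]
grip_width: -0.0
finger_force: 0.0
```

Request:
apply_moves:
  motion: "0.004 0 0 0; 0.003 0 0 0; 0.002 0 0 0; 0 0 0 0; 0 0 0 0"

```text
time: 21.08
tool_pos: [444.1, 45.8, 43.3]
tcp_rot: [3.141, 0.009, -0.202]
contact_force: [-11.2, 2.0, 8.4]
grip_width: 0.5
finger_force: 6.3
```

Request:
apply_moves:
  motion: "0.002 0 0 0; 0.002 0 0 0; 0 0 0 0; 0 0 0 0"

```text
time: 21.58
tool_pos: [444.3, 45.7, 43.0]
tcp_rot: [3.14, 0.016, -0.202]
contact_force: [-21.5, 6.2, 19.6]
grip_width: 0.5
finger_force: 12.0
```

Request:
apply_moves:
  motion: "-0.010 0 0 0; -0.006 0 -0.004 0; 0 0 -0.03 0; 0 0 -0.04 0; -0.04 0 -0.03 0; -0.04 0 -0.02 0; 0 0 0 0; 0 0 0 0"

```text
time: 22.58
tool_pos: [359.1, 63.5, 168.1]
tcp_rot: [-3.141, -0.002, -0.202]
contact_force: [0.4, -0.2, -0.1]
grip_width: 0.2
finger_force: 0.0
```

Run:
```python
from h import *
def knob(c,r,h=58):
    i=c["img"].astype(int); x0,y0,x1,y1=r; m=np.zeros((480,640),bool)
    m[y0:y1,x0:x1]=True; m&=(i[...,2]>i[...,1]+100)&(i[...,2]>200)
    v,u=np.nonzero(m); return m.sum(),np.round(onplane(c,[[u.mean(),v.mean()]],h)[0],1)
a=np.load("top.npy",allow_pickle=True).item(); b=bot.capture("top"); c=bot.capture("side")
s0=dict(c); s0["img"]=cv2.imread("pics/side0.png")
R=(170,272,235,330); print(knob(a,R),knob(b,R)); R=(415,235,480,285); print(knob(s0,R),knob(c,R))
for k in(b,c):
    P,u,v=pts(k); I=k["img"][v,u].astype(int)
    m=(np.hypot(P[:,0]-498,P[:,1]-32)<32)&(P[:,2]>55)&(P[:,2]<66)&(I[:,2]<150)
    r=cv2.minAreaRect(P[m][:,:2].astype(np.float32)); print(m.sum(),np.round(r[0],1),np.round(r[1],1),round(r[2],1),np.median(P[m][:,2]))
print(bot.get_obs()["tool_pos"],bot.get_obs()["time"])
```

```text
(np.int64(38), array([435.1,  49. ,  58. ])) (np.int64(38), array([460.2,  43.8,  58. ]))
(np.int64(26), array([437.9,  46.9,  58. ])) (np.int64(27), array([462.7,  41.4,  58. ]))
426 [495.9  32.9] [32.8 37.7] 81.2 61.271858785495624
403 [492.3  32.4] [33.9 52. ] 81.7 59.256214559910745
[359.0167792   63.3841755  167.53630073] 22.675
```

Two independent checks agree. The knob moved 25.5 mm from a start about 3 mm forward of fully drawn back, so the bolt is at its 28 mm end stop. The cube is still seated and the arm is clear.

```bash
python3 -c "
from plant import bot
print(bot.close_job())"
```

```text
the job is handed in; nothing more can be done
None
```

I seated the filter cube in the dock pocket, pushed the bolt to its stop over the flange's tail (about 28 mm by camera, not read directly), and handed the job in with the arm clear; no verdict came back.

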